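# Load an engraving holder under its spring clip

### The arm

A 6-joint arm with a two-finger parallel gripper is mounted at the origin on the work surface. World frame = base frame: x ahead of the robot, y to its left, z up, the work surface at z = 0. Lengths are in mm, angles in degrees, forces in N, time in s.
With the tool pointing down it reaches from about 350 to 850 mm from the base axis. Payload 8.1 kg.
Tool frame: the origin (TCP) lies at the very end of the fingers, on their centre line; the grasp point (between the pads) lies grip_depth behind it (grip_depth is the distance from the TCP to the grasp point, in mm); z points along the fingers, y is the direction in which the jaws open and shut (so a half turn about z gives the same grasp; the last joint's range is limited). The gripper opens to 85 mm and grips with 20 to 120 N. Pads are 22 mm wide; open, the fingers measure 114 mm over their backs; the gripper's body (76 mm by 85 mm) begins 54 mm behind the grasp point. The pads swing forward as they close: fully open they stand 13 mm farther back than shut.
Start: joints at [61.112, 7.471, 85.268, -0, 87.261, -4.893], TCP at [243.978, 548.16, 231.292] pointing down, gripper open.
Joint ranges: [-169.43, 169.43], [-51.17, 129.36], [1.28, 143.12], [-76.62, 256.62], [0, 156.53], [-152.29, 152.29]. Speed limits (degrees/s): [136.94, 136.94, 159.86, 180, 180, 180].

### API

Orientations are given as [roll, pitch, yaw] about the fixed x, y, z axes, in that order (R = Rz(yaw) Ry(pitch) Rx(roll)).
In Python, from bench import * gives the robot as it stands.
- The arm moves only by the tool step_arm, never from a script. Its argument "plan" is a list of rows, each an object of numbers: "grip": the finger opening in cm, from 0 to 8.54; "tx", "ty", "tz": the shift along the tool's x, y, z in cm; "ax", "ay", "az": the turn, a rotation vector about the tool's x, y, z in degrees. In form: [{"grip": .., "tx": .., "ty": .., "tz": .., "ax": .., "ay": .., "az": ..}, ...]. A call has 1 to 8 rows; each row shifts and turns the commanded pose from where the row before left it, along the tool's axes as they then stand; what a row does not reach is not made up. A row lasts 1/12 s, in which the tool goes at most 41.7 mm and 7.16 degrees, less where a joint would pass 70% of its speed; a pose out of reach is approached as far as the arm can. A call with a gripper value outside its range is refused whole. The fingers move at their own pace and stop on an object; "newtons" is the grip in N (left out, the last holds). Time passes only in rows, so rows that do not move let the fingers close. It gives the time, the measured TCP pose, the force and the opening at its end, in the units of the state.
- sense(): the state, without advancing time (a new reading comes with each control period).
- snapshot(name): name is "side" or "top"; returns the picture (420x560x3 uint8, red, green, blue); there is no depth.
- camera_model(name): a dict with "intrinsics" (3x3 intrinsics, pixels), "pose" (4x4, takes a point from camera to world coordinates). Camera axes: x right, y down, z forward; pixel columns grow to the right and rows downward; lengths in mm; the calibration is good to about 2 mm. A picture is of the moment at which its call begins. camera_model takes no time and is no camera call.
- hand_in(): hands the job in, once; it reports no verdict.
The state is a dict: "time": time; "joint_pos": joint angles; "qd": joint speeds; "joint_efforts": joint torques, N m; "tool_pos": TCP position; "tcp_rot": TCP orientation; "ft_force": force on the tool from outside, world axes, zero at the start; "wrist_torque": the same for the moment, N m; "finger_gap": finger opening in mm.
Only numpy, scipy, OpenCV 4.12 (cv2) and the standard library are available. Lean on these libraries where they do the work, as an engineer would, in place of code of your own. Each camera call takes 0.05 s, during which the arm holds its last target.

### The job

On the engraving fixture, press the clip's orange lever down with one fingertip so that its jaw opens, and keep it down while the other fingertip pushes the wooden holder along its channel, beneath the jaw, fully home against the end stop. Then let go of the lever so that the jaw clamps the holder, and move clear. Do not pick up or lift the holder, and leave the other things on the bench alone.

Things in the scene. Friction and masses are not known exactly. Their poses are not given: they have to be found in the camera images.
- fixture: Aluminium engraving fixture fixed to the bench, plate 175 x 80 x 15 mm. Origin on the bench surface, under the clip's pivot. x = direction in which the holder is pushed (heading varies up to 0.6 rad from world x), y towards the side with the orange lever, z up. Plate top at z = 15 mm, spanning x = -110 to +65, y = -40 to +40 mm.
- stop_face (a point): Centre of the end stop's face, at x = +51, y = 0, z = 21 mm in the fixture frame; the holder is home when its front edge touches it. The stop (12 mm high) closes a channel 46 mm wide between two rails 6 mm high, 5 mm thick, x = -87 to +57 mm.
- clip (a joint): Angle of the sprung clip, rad: 0 at rest (jaw down), grows as the orange lever is pressed, hard limit 0.36; at 0.28 the lever is level. The jaw clears the holder above about 0.17 and rests on a holder beneath it at about 0.15. To hold it near level takes about 2.5 N at 80 mm from the pivot, 7 N at 30 mm; released, it snaps back.
- clip_pivot (a point): The clip's pivot: axis along the fixture's y, at x = 0, z = 21 mm in the fixture frame. The clip is one rigid steel lever: pressing the orange side down raises the jaw on the other side.
- clip_jaw (a point): Middle of the jaw's underside at the edge facing the holder. The jaw is a steel bar across the channel, x = 26 to 40 mm, 9 mm thick; at rest its underside is 8 mm above the plate, so the 12 mm holder butts against it.
- clip_pad (a point): Middle of the orange pad (85 x 40 mm) on top of the lever, 60 mm from the pivot, at y = 60 mm. The lever spans y = 38 to 82, x = -105 to -10 mm, over bare bench. At rest it rises at 0.28 rad away from the jaw; level, its top is 22 mm above the bench, within the holder's height (15 to 27 mm): two fingertips at one height can press it and push the holder.
- holder_center (a point): Centre (half-way up) of the holder: loose pale wooden block 70 mm (along x) x 44 x 12 mm, about 0.12 kg, silver disc in its top, flat in the channel with 1 mm play each side, axes as the fixture's. It starts with its front edge 8 to 26 mm short of the jaw. Home: this point at x = +16 mm in the fixture frame.
- holder_rear (a point): Middle of the holder's rear edge face (the face to be pushed), 35 mm behind its centre, 6 mm above the plate (21 mm above the bench).
- mandrel: Bystander, to be left alone: steel ring mandrel with a wooden grip, about 300 mm long, lying beside the lever side of the fixture. Origin at its underside.
- file: Bystander, to be left alone: small flat file with a green handle, 170 mm long, lying beside the other side of the fixture. Origin at its underside.
- mallet: Bystander, to be left alone: mallet, white head and pale wooden handle, about 230 mm long. Origin at its underside.
- ring_cone: Bystander, to be left alone: wooden ring cone, 80 mm tall. Origin at its underside.
- polish_jar: Bystander, to be left alone: low jar of polish, 60 mm tall. Origin at its underside.
- dapping_block: Bystander, to be left alone: 50 mm brass doming block. Origin at its underside.
- bangle: Bystander, to be left alone: copper bangle, 66 mm across, 12 mm high, lying beyond the end stop. Origin at its underside.
Things that resemble listed ones, but are neither listed nor needed, are in the scene too. What is shaped like the fixture but green or purple is not meant. There is more than one size of the part that bears holder_center; the job needs the larger.

How it is judged:
By the outcome, as a careful person would: the job done as asked, in the order asked, and still so for the second after the job is handed in, with the robot touching nothing.
It also fails if it takes over 32 s, if anything falls off the work surface, if the arm or the gripper's body presses on something with over 40 N, if the wrist force passes 120 N, or if a joint passes its speed limit or range.

## Working session

There is one attempt and no reset: what is moved stays moved. The work goes in short steps, Python scripts to look and compute and a tool call to move; the robot and the scene stay as the last step left them, time stands still between calls to the robot, and variables do not carry over. Pictures are saved under pics/ and viewed, and the job is handed in when it is done.

Besides the shell and the picture viewer there is one more tool, called after "Call:" by a JSON object that holds its "api" and its "payload", one argument or row to a line. step_arm: Moves the arm, as the interface text tells. Its arguments: {"type":"object","properties":{"plan":{"type":"array","items":{"type":"object","properties":{"grip":{"type":"number"},"tx":{"type":"number"},"ty":{"type":"number"},"tz":{"type":"number"},"ax":{"type":"number"},"ay":{"type":"number"},"az":{"type":"number"}}}},"newtons":{"type":"number"}},"required":["plan"]}

```bash
ls; mkdir -p pics
python3 - <<'E'
from bench import *
import cv2,numpy as np
np.set_printoptions(suppress=True,precision=2)
print(sense())
for n in("top","side"):
    im=snapshot(n); cv2.imwrite(f"pics/{n}0.png",im[:,:,::-1])
    m=camera_model(n);print(n,np.array(m["intrinsics"]),np.array(m["pose"]))
E
```

```text
pics
{'time': 0.0, 'joint_pos': array([61.11,  7.52, 85.33,  0.  , 87.26, -4.89]), 'qd': array([ 0.11,  0.01, -0.  , -0.07,  0.11, -0.05]), 'joint_efforts': array([ -0.  , -56.94, -50.05,  -0.  ,   0.02,   0.  ]), 'tool_pos': array([243.7 , 547.67, 230.23]), 'tcp_rot': array([-179.89,   -0.01,  156.01]), 'ft_force': array([-0.24,  0.12, -0.64]), 'wrist_torque': array([-0.02,  0.  , -0.02]), 'finger_gap': 85.48039477814524}
top [[531.49   0.   275.31]
 [  0.   531.49 202.67]
 [  0.     0.     1.  ]] [[  -0.02   -0.98    0.18  256.3 ]
 [  -1.      0.02   -0.01   -5.61]
 [   0.     -0.18   -0.98 1426.05]
 [   0.      0.      0.      1.  ]]
side [[454.01   0.   282.65]
 [  0.   454.01 216.54]
 [  0.     0.     1.  ]] [[  -1.     -0.02    0.03  464.76]
 [  -0.04    0.57   -0.82 1131.07]
 [  -0.     -0.82   -0.57  845.97]
 [   0.      0.      0.      1.  ]]
```

View pics/top0.png

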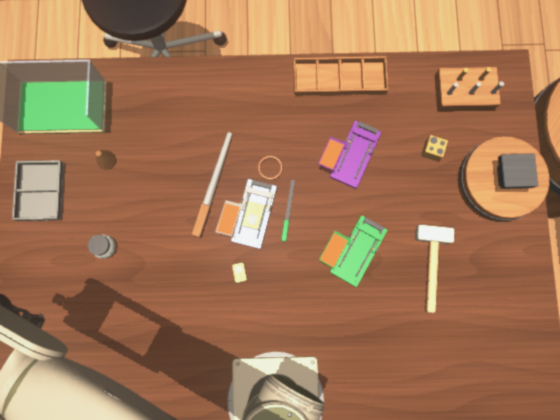

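View pics/side0.png

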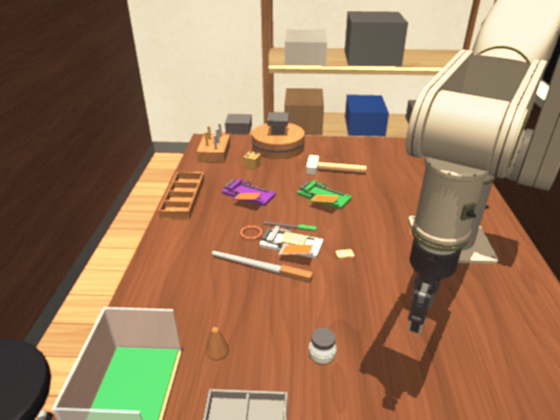

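The top view shows three fixture shapes: silver (254,212), green (358,250) and purple (355,154). The silver one is meant. There are also two pale holders: one in the silver channel (254,212), which is the larger, and a small one on the bench (239,272). I'll enlarge to confirm.

Run:
```python
import cv2
a=cv2.imread("pics/top0.png")[160:290,180:310]; cv2.imwrite("pics/c1.png",cv2.resize(a,(600,600),interpolation=cv2.INTER_CUBIC))
a=cv2.imread("pics/side0.png")[205:285,205:365]; cv2.imwrite("pics/c2.png",cv2.resize(a,(800,400),interpolation=cv2.INTER_CUBIC))
```

```text
(no output)
```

View pics/c1.png

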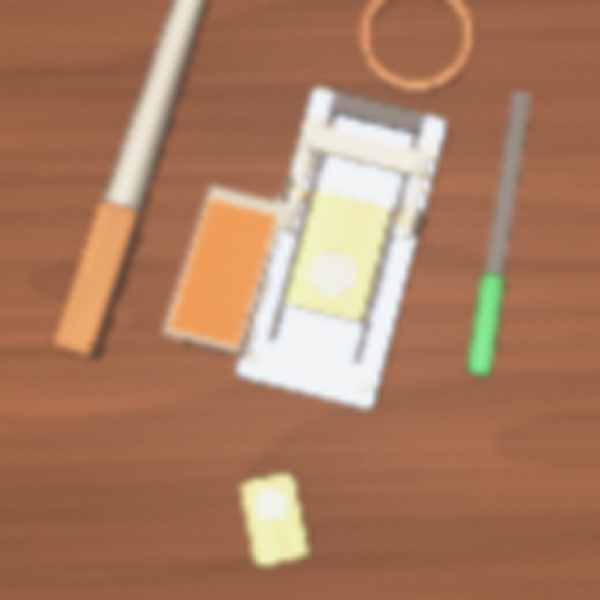

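View pics/c2.png

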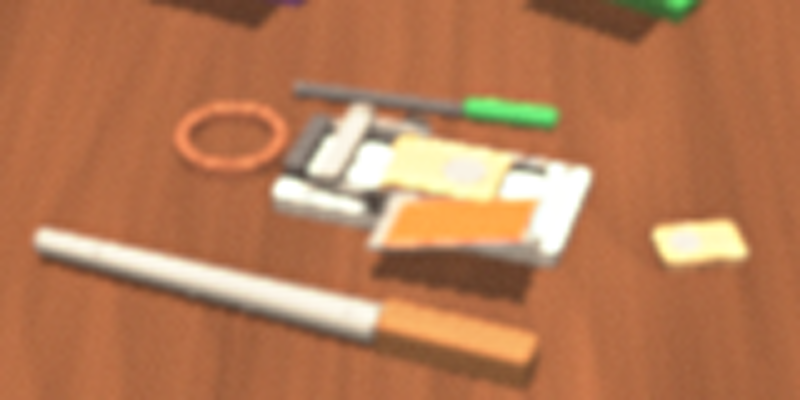

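The crops confirm it. The silver fixture carries the large holder, with its rear edge near (300..362, 305..322) in the crop. The jaw and dark stop are at the upper end and the lever is on the left. Next I'll measure.

```bash
cat > h.py <<'E'
from bench import *
import cv2,numpy as np
np.set_printoptions(suppress=True,precision=1)
def ray(n,uv,z):
    m=camera_model(n);K=np.array(m["intrinsics"]);P=np.array(m["pose"])
    uv=np.atleast_2d(np.float64(uv)); d=np.c_[uv,np.ones(len(uv))]@np.linalg.inv(K).T@P[:3,:3].T
    return P[:3,3]+d*((z-P[2,3])/d[:,2])[:,None]
def proj(n,p):
    m=camera_model(n);K=np.array(m["intrinsics"]);P=np.array(m["pose"])
    c=(np.atleast_2d(p)-P[:3,3])@P[:3,:3]@K.T; return c[:,:2]/c[:,2:]
def fix(p,o,th):
    p=np.atleast_2d(p); c,s=np.cos(th),np.sin(th); d=p[:,:2]-o[:2]
    return np.c_[d[:,0]*c+d[:,1]*s,-d[:,0]*s+d[:,1]*c]
def big(m,lo,hi=1e9):
    cs,_=cv2.findContours(m.astype(np.uint8),cv2.RETR_EXTERNAL,cv2.CHAIN_APPROX_NONE)
    return sorted([c for c in cs if lo<cv2.contourArea(c)<hi],key=cv2.contourArea,reverse=True)
E
python3 - <<'E'
from h import *
for n,roi in(("top",(160,290,180,310)),("side",(205,285,205,365))):
    im=cv2.imread(f"pics/{n}0.png");r0,r1,c0,c1=roi
    msk=np.zeros(im.shape[:2],bool);msk[r0:r1,c0:c1]=1
    h=cv2.cvtColor(im,cv2.COLOR_BGR2HSV).astype(int);H,S,V=h[...,0],h[...,1],h[...,2]
    for nm,m,z in(("yellow",(H>20)&(H<36)&(S>55)&(V>200),27),("orange",(H>5)&(H<20)&(S>130)&(V>215),34),("white",(S<45)&(V>215),15)):
        for c in big(m&msk,40)[:3]:
            w=ray(n,c[:,0,:],z)[:,:2].astype(np.float32)
            r=cv2.minAreaRect(w);x,y,ww,hh=cv2.boundingRect(c)
            print(n,nm,"px",x,y,ww,hh,"ctr",np.array(r[0]),"size",np.array(r[1]),"ang",round(r[2],1)); print(cv2.boxPoints(r).round(1).tolist())
E
```

```text
top yellow px 233 263 13 19 ctr [325.9  85.1] size [46.9 28.6] ang 10.6
[[300.29998779296875, 94.80000305175781], [305.6000061035156, 66.69999694824219], [351.6000061035156, 75.30000305175781], [346.29998779296875, 103.5]]
top yellow px 247 204 17 25 ctr [474.3  41.9] size [33.8 63.3] ang 75.1
[[439.29998779296875, 33.79999923706055], [500.5, 17.399999618530273], [509.29998779296875, 50.0], [448.1000061035156, 66.4000015258789]]
top orange px 218 204 21 30 ctr [466.6 113.1] size [37.5 75.1] ang 73.6
[[425.29998779296875, 105.69999694824219], [497.29998779296875, 84.5], [507.8999938964844, 120.5], [435.8999938964844, 141.6999969482422]]
top orange px 193 204 15 32 ctr [465.1 186. ] size [18.5 83.3] ang 71.8
[[422.70001220703125, 190.1999969482422], [501.79998779296875, 164.1999969482422], [507.6000061035156, 181.8000030517578], [428.5, 207.8000030517578]]
top white px 232 180 44 68 ctr [484.6  50.9] size [ 91.9 172.5] ang 74.5
[[389.20001220703125, 29.600000381469727], [555.5, -16.299999237060547], [580.0, 72.19999694824219], [413.70001220703125, 118.19999694824219]]
top white px 204 
[... 1314 characters left out ...]
.0, 229.6999969482422]]
side white px 213 252 67 18 ctr [612.5 142.2] size [ 17.7 204.6] ang 71.5
[[512.7000122070312, 166.3000030517578], [706.7000122070312, 101.4000015258789], [712.2999877929688, 118.19999694824219], [518.2999877929688, 183.10000610351562]]
side white px 305 238 18 18 ctr [423.6  70.2] size [81.2 47.3] ang 74.9
[[390.20001220703125, 37.099998474121094], [435.79998779296875, 24.799999237060547], [457.0, 103.19999694824219], [411.29998779296875, 115.5]]
side white px 267 227 12 13 ctr [543.4  12.6] size [67.6 17.7] ang 76.5
[[526.9000244140625, -18.200000762939453], [544.0999755859375, -22.299999237060547], [559.7999877929688, 43.400001525878906], [542.7000122070312, 47.5]]
```

Run:
```python
import cv2
for n,(r,c,h,w) in dict(top=(175,212,78,72),side=(220,255,50,72)).items():
    a=cv2.imread(f"pics/{n}0.png")[r:r+h,c:c+w]; s=11 if n=="side" else 7.6
    s=11 if n=="side" else 7.5
    cv2.imwrite(f"pics/d{n}.png",cv2.resize(a,None,fx=s,fy=s,interpolation=cv2.INTER_NEAREST))
```

```text
(no output)
```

View pics/dtop.png

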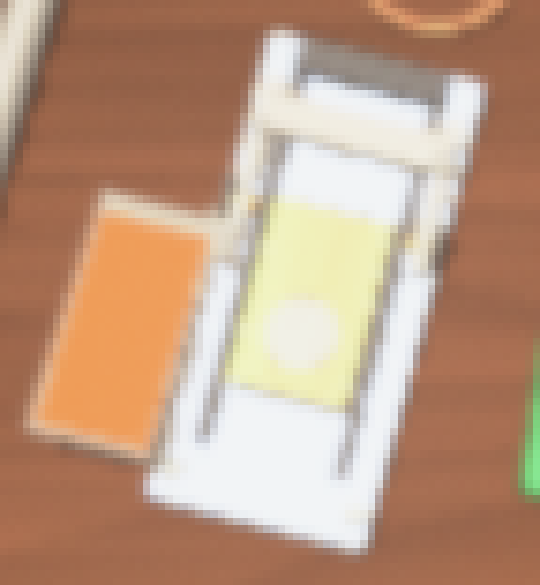

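View pics/dside.png

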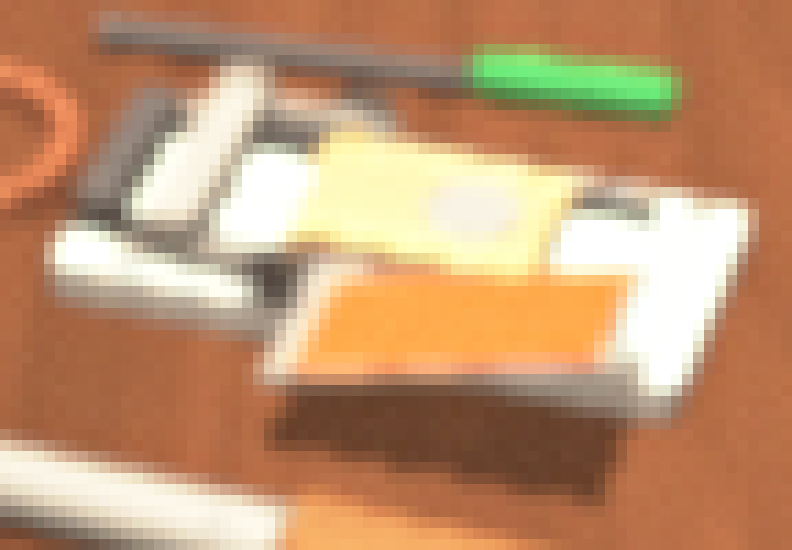

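```bash
cat >> h.py <<'E'
def T(pts): return np.array(pts)/7.5-.5+[212,175]
def Sd(pts): return np.array(pts)/11-.5+[255,220]
E
python3 - <<'E'
from h import *
pt=ray("top",T([(145,497),(367,550),(487,80),(270,30)]),15)[:,:2]
ps=ray("side",Sd([(668,398),(752,208),(50,238)]),15)[:,:2]
print(pt,ps)
mdl=np.array([(-110,40),(-110,-40),(65,-40),(65,40.)])
def fit(m,w):
    mc,wc=m.mean(0),w.mean(0);H=(m-mc).T@(w-wc);th=np.arctan2(H[0,1]-H[1,0],H[0,0]+H[1,1])
    R=np.array([[np.cos(th),-np.sin(th)],[np.sin(th),np.cos(th)]]);o=wc-R@mc
    print("th",np.degrees(th),"o",o,"res",(w-(m@R.T+o)).tolist());return o,th
o1,t1=fit(mdl,pt);fit(mdl[[0,1,3]],ps);o,th=fit(np.r_[mdl,mdl[[0,1,3]]],np.r_[pt,ps])
for n,u in(("top",T([(226,381),(352,410),(400,222),(272,200)])),("side",Sd([(540,272),(580,182),(320,135),(300,240)]))):
    w=ray(n,u,27);print(n,w,fix(w,o,th),fix(w,o1,t1))
E
```

```text
[[409.5 106.7]
 [388.9  28.2]
 [558.1 -18.3]
 [578.4  60. ]] [[414.2 116.7]
 [389.8  33.7]
 [581.2  55.3]]
th -15.278175987576656 o [505.4  38.2] res [[-0.3167776690024766, 0.8775999557487069], [0.1354235814062008, -0.4015514005783629], [0.4785618568354266, -0.7662821457695053], [-0.29720776923920766, 0.29023359059915776]]
th -18.83064878014906 o [506.3  39.3] res [[-0.9378488354020647, 4.070833644812396], [0.45971622639149246, -3.1989203440675524], [0.4781326090105722, -0.8719133007448292]]
th -16.89895446897699 o [506.1  39. ] res [[-2.9645550465352812, -2.565095380734249], [-0.3380255092973812, -4.471364284166793], [1.376932400425062, -0.07975190191912773], [-1.5731655124787949, 1.6038813815550057], [1.687375836756587, 7.504245459902876], [0.5179569722553765, 1.061863549786544], [1.2934808588737496, -3.0537788244242847]]
top [[448.8  76.7  27. ]
 [437.4  32.3  27. ]
 [504.5  14.1  27. ]
 [513.5  59.6  27. ]] [[-65.9  19.4]
 [-63.8 -26.3]
 [  5.7 -24.3]
 [  1.1  21.8]] [[-64.8  22.2]
 [-64.1 -23.6]
 [  5.5 -23.6]
 [  2.2  22.7]]
side [[448.1  80.1  27. ]
 [437.3  39.8  27. ]
 [509.   21.3  27. ]
 [512.5  68.9  27. ]] [[-67.5  22.5]
 [-66.1 -19.2]
 [  7.9 -16.1]
 [ -2.6  30.5]] [[-66.4  25.3]
 [-66.1 -16.4]
 [  7.9 -15.4]
 [ -1.3  31.4]]
```

Four plate corners in the top view fit within 1 mm: heading -15.3°, origin about (505.4, 38.2). The side view puts y about 3–5 mm higher, so I'll use about (505.5, 40) and check it with the fingers in view. The holder's rear is at fixture x≈-65 and its front at ≈+5, 21 mm short of the jaw, which fits the stated range.

Plan: tool y along fixture y, finger gap 45.5 mm, so one finger is at y=0 and the other at y=60.

Call:
{"api": "step_arm", "payload": {
  "plan": [
    {"grip": 4.55, "tx": -2.2, "ty": -2.1},
    {"grip": 4.55, "tx": -2.2, "ty": -2.1},
    {"grip": 4.55, "tx": -2.2, "ty": -2.1},
    {"grip": 4.55, "tx": -2.2, "ty": -2.1},
    {"grip": 4.55, "tx": -2.2, "ty": -2.1},
    {"grip": 4.55, "tx": -2.2, "ty": -2.1},
    {"grip": 4.55, "tx": -2.2, "ty": -2.1},
    {"grip": 4.55, "tx": -2.2, "ty": -2.1}
  ],
  "newtons": 60
}}

```text
invalid input
```

Call:
{"api": "step_arm", "payload": {
  "plan": [
    {"grip": 4.55, "tx": -2.2, "ty": -2.1},
    {"grip": 4.55, "tx": -2.2, "ty": -2.1},
    {"grip": 4.55, "tx": -2.2, "ty": -2.1},
    {"grip": 4.55, "tx": -2.2, "ty": -2.1},
    {"grip": 4.55, "tx": -2.2, "ty": -2.1, "tz": 2},
    {"grip": 4.55, "tx": -2.2, "ty": -2.1, "tz": 2},
    {"grip": 4.55, "tx": -2.2, "ty": -2.1, "tz": 2, "az": -4.5},
    {"grip": 4.55, "tz": 2, "az": -4.2}
  ]
}}

```text
invalid input
```

Run:
```python
from h import *
s=sense();print(s["tool_pos"],s["tcp_rot"],s["finger_gap"],s["ft_force"],s["time"])
print(fix(s["tool_pos"],np.array([505.5,40]),np.radians(-15.3)))
```

```text
[243.7 547.7 230.3] [-179.9   -0.   156. ] 85.77685573170878 [ 0.3 -0.3  1.1] 0.1
[[-386.5  420.7]]
```

Call:
{"api": "step_arm", "payload": {
  "plan": [
    {"grip": 4.55, "tx": -2.2, "ty": -2.1, "tz": 0, "ax": 0, "ay": 0, "az": 0},
    {"grip": 4.55, "tx": -2.2, "ty": -2.1, "tz": 0, "ax": 0, "ay": 0, "az": 0},
    {"grip": 4.55, "tx": -2.2, "ty": -2.1, "tz": 0, "ax": 0, "ay": 0, "az": 0},
    {"grip": 4.55, "tx": -2.2, "ty": -2.1, "tz": 0, "ax": 0, "ay": 0, "az": 0},
    {"grip": 4.55, "tx": -2.2, "ty": -2.1, "tz": 0, "ax": 0, "ay": 0, "az": 0},
    {"grip": 4.55, "tx": -2.2, "ty": -2.1, "tz": 0, "ax": 0, "ay": 0, "az": 0},
    {"grip": 4.55, "tx": -2.2, "ty": -2.1, "tz": 0, "ax": 0, "ay": 0, "az": 0},
    {"grip": 4.55, "tx": -2.2, "ty": -2.1, "tz": 0, "ax": 0, "ay": 0, "az": 0}
  ],
  "newtons": 60
}}

```text
time: 0.77
tool_pos: [336.5, 321.6, 230.9]
tcp_rot: [-180.0, -0.0, 156.0]
ft_force: [-0.4, 0.2, 0.1]
finger_gap: 45.9
```

Call:
{"api": "step_arm", "payload": {
  "plan": [
    {"grip": 4.55, "tx": -2.3, "ty": -2.1, "tz": 0, "ax": 0, "ay": 0, "az": 0},
    {"grip": 4.55, "tx": -2.3, "ty": -2.2, "tz": 1, "ax": 0, "ay": 0, "az": 0},
    {"grip": 4.55, "tx": -2.2, "ty": -2.1, "tz": 2, "ax": 0, "ay": 0, "az": 0},
    {"grip": 4.55, "tx": -2.3, "ty": -2.2, "tz": 2, "ax": 0, "ay": 0, "az": 0},
    {"grip": 4.55, "tx": -2.2, "ty": -2.1, "tz": 2, "ax": 0, "ay": 0, "az": 0},
    {"grip": 4.55, "tx": -2.3, "ty": -2.2, "tz": 2, "ax": 0, "ay": 0, "az": 0},
    {"grip": 4.55, "tx": -2.2, "ty": -2.1, "tz": 2, "ax": 0, "ay": 0, "az": -4.5},
    {"grip": 4.55, "tx": -2.2, "ty": -2.2, "tz": 2, "ax": 0, "ay": 0, "az": -4.2}
  ],
  "newtons": 60
}}

```text
time: 1.43
tool_pos: [433.0, 92.2, 100.2]
tcp_rot: [-180.0, -0.0, 164.9]
ft_force: [0.4, 1.0, -0.2]
finger_gap: 45.5
```

Run:
```python
from h import *
s=sense();print(s["tool_pos"],s["tcp_rot"],s["finger_gap"],s["ft_force"],s["time"])
p=s["tool_pos"];print(fix(p,np.array([505.5,40]),np.radians(-15.3)))
ty=np.array([.264,.965,0])
for n,(r,c) in dict(top=(170,185),side=(160,230)).items():
    im=snapshot(n)[:,:,::-1].copy();cv2.imwrite(f"pics/{n}1.png",im)
    print(n,proj(n,[p,p+ty*30,p-ty*30]).tolist(),c,r)
    cv2.imwrite(f"pics/e{n}.png",cv2.resize(im[r:r+120,c:c+150],None,fx=5,fy=5,interpolation=cv2.INTER_CUBIC))
```

```text
[433.   92.2 100.2] [-180.    -0.   164.9] 45.45064710113034 [ 0.4  1.  -0.2] 1.4333
[[-83.7  31.2]]
top [[233.79052199482177, 227.72445462088834], [222.24977459723092, 224.8601412365695], [245.35253601867345, 230.5940461973502]] 185 170
side [[309.60563943257085, 226.46090262162667], [306.8021523826767, 232.51205577904614], [312.307508669935, 220.62908521864347]] 230 160
```

View pics/etop.png

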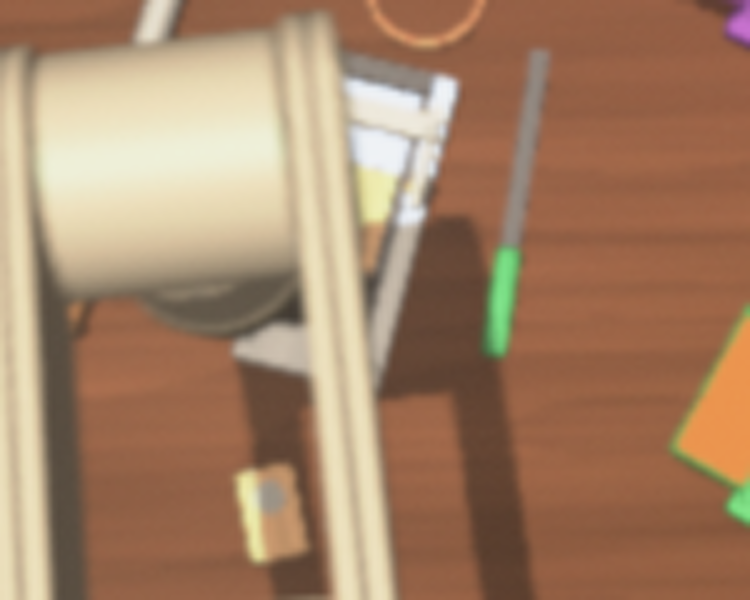

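View pics/eside.png

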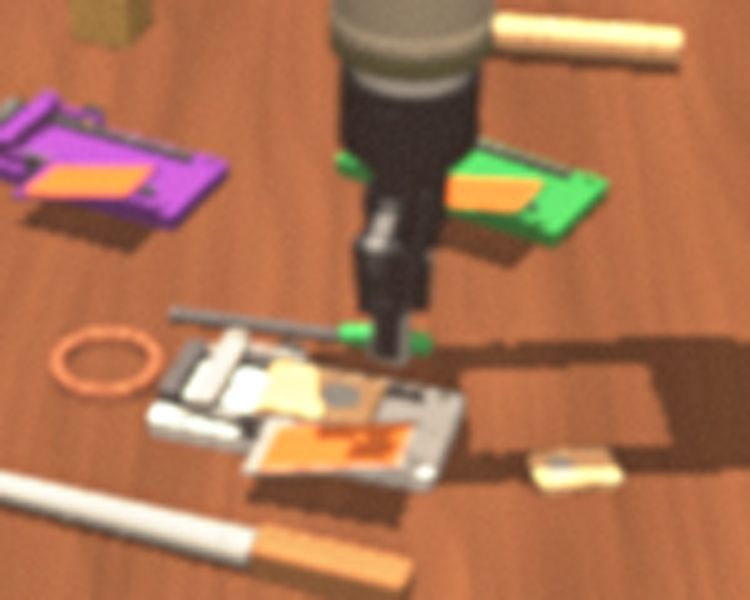

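The side view shows the near fingertip at (308,232), against a predicted (306.8,232.5), over the lever. Calibration and tip height agree, so I'll descend.

Call:
{"api": "step_arm", "payload": {
  "plan": [
    {"grip": 4.55, "tx": 0, "ty": -0.05, "tz": 1.5, "ax": 0, "ay": 0, "az": 0},
    {"grip": 4.55, "tx": 0, "ty": -0.05, "tz": 1.5, "ax": 0, "ay": 0, "az": 0},
    {"grip": 4.55, "tx": 0, "ty": 0, "tz": 1.0, "ax": 0, "ay": 0, "az": 0},
    {"grip": 4.55, "tx": 0, "ty": 0, "tz": 0, "ax": 0, "ay": 0, "az": 0}
  ],
  "newtons": 60
}}

```text
time: 1.87
tool_pos: [430.9, 93.0, 59.1]
tcp_rot: [-179.9, -0.2, 164.7]
ft_force: [0.1, -0.0, -1.1]
finger_gap: 45.6
```

Call:
{"api": "step_arm", "payload": {
  "plan": [
    {"grip": 4.55, "tx": 0, "ty": 0, "tz": 0.5, "ax": 0, "ay": 0, "az": 0},
    {"grip": 4.55, "tx": 0, "ty": 0, "tz": 0.5, "ax": 0, "ay": 0, "az": 0},
    {"grip": 4.55, "tx": 0, "ty": 0, "tz": 0, "ax": 0, "ay": 0, "az": 0}
  ]
}}

```text
time: 2.12
tool_pos: [432.8, 93.0, 51.0]
tcp_rot: [-180.0, -0.0, 164.7]
ft_force: [-0.6, -0.9, -1.6]
finger_gap: 45.3
```

Call:
{"api": "step_arm", "payload": {
  "plan": [
    {"grip": 4.55, "tx": 0, "ty": 0, "tz": 0.5, "ax": 0, "ay": 0, "az": 0},
    {"grip": 4.55, "tx": 0, "ty": 0, "tz": 0.5, "ax": 0, "ay": 0, "az": 0},
    {"grip": 4.55, "tx": 0, "ty": 0, "tz": 0, "ax": 0, "ay": 0, "az": 0}
  ]
}}

```text
time: 2.37
tool_pos: [432.7, 92.8, 40.7]
tcp_rot: [-180.0, -0.0, 164.7]
ft_force: [0.8, 0.4, 1.4]
finger_gap: 45.6
```

Call:
{"api": "step_arm", "payload": {
  "plan": [
    {"grip": 4.55, "tx": 0, "ty": 0, "tz": 0.5, "ax": 0, "ay": 0, "az": 0},
    {"grip": 4.55, "tx": 0, "ty": 0, "tz": 0.5, "ax": 0, "ay": 0, "az": 0},
    {"grip": 4.55, "tx": 0, "ty": 0, "tz": 0, "ax": 0, "ay": 0, "az": 0}
  ]
}}

```text
time: 2.62
tool_pos: [432.4, 92.7, 30.3]
tcp_rot: [-180.0, -0.1, 164.7]
ft_force: [0.6, -0.2, 1.5]
finger_gap: 45.4
```

Run:
```python
from h import *
s=sense();print(s["tool_pos"],s["finger_gap"],s["ft_force"],s["wrist_torque"],s["time"])
p=s["tool_pos"];print(fix(p,np.array([505.5,40]),np.radians(-15.3)))
for n,(r,c) in dict(top=(170,185),side=(195,240)).items():
    im=snapshot(n)[:,:,::-1].copy();cv2.imwrite(f"pics/{n}2.png",im)
    cv2.imwrite(f"pics/f{n}.png",cv2.resize(im[r:r+75,c:c+100],None,fx=8,fy=8,interpolation=cv2.INTER_CUBIC))
```

```text
[432.4  92.7  30.3] 45.39026234377224 [ 0.6 -0.2  1.5] [ 0.  -0.2 -0. ] 2.6167
[[-84.4  31.6]]
```

View pics/fside.png

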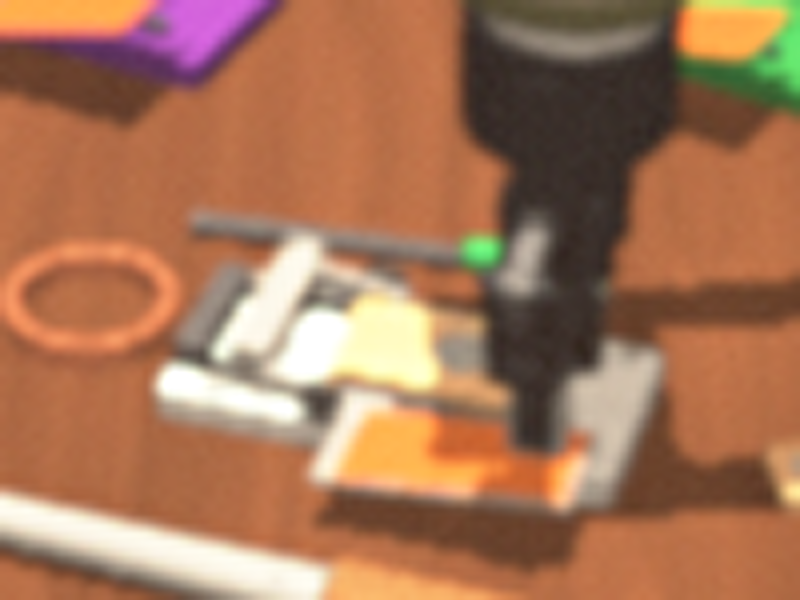

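View pics/ftop.png

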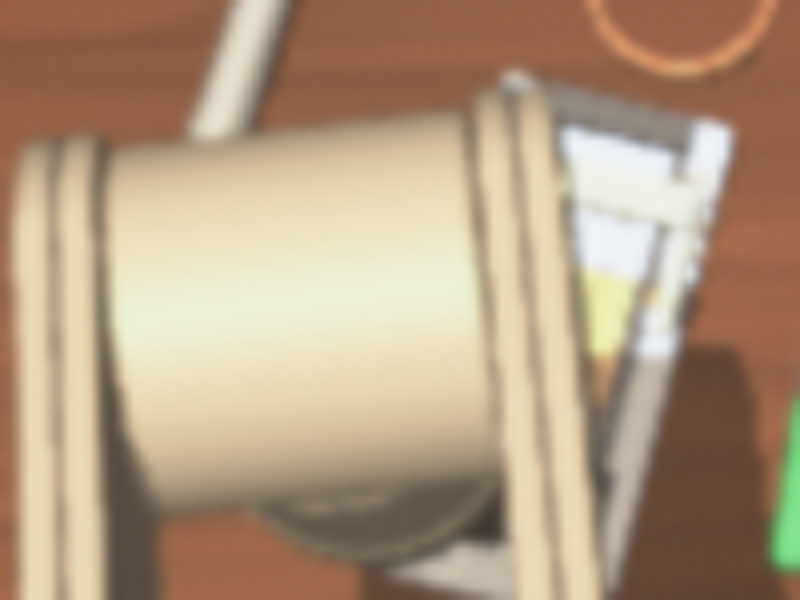

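The side view shows the fingertip in the middle of the orange pad at crop (538,445), and the lever is partly down. I'll press to about level, z≈21–22.

Call:
{"api": "step_arm", "payload": {
  "plan": [
    {"grip": 4.55, "tx": 0, "ty": 0, "tz": 0.4, "ax": 0, "ay": 0, "az": 0},
    {"grip": 4.55, "tx": 0, "ty": 0, "tz": 0.4, "ax": 0, "ay": 0, "az": 0},
    {"grip": 4.55, "tx": 0, "ty": 0, "tz": 0, "ax": 0, "ay": 0, "az": 0},
    {"grip": 4.55, "tx": 0, "ty": 0, "tz": 0, "ax": 0, "ay": 0, "az": 0}
  ]
}}

```text
time: 3.05
tool_pos: [432.7, 92.8, 23.0]
tcp_rot: [-180.0, -0.0, 164.7]
ft_force: [0.0, -0.3, 1.8]
finger_gap: 45.6
```

Run:
```python
from h import *
s=sense();print(s["tool_pos"],s["finger_gap"],s["ft_force"],s["wrist_torque"],s["time"])
im=snapshot("side")[:,:,::-1].copy();cv2.imwrite("pics/side3.png",im)
cv2.imwrite("pics/g.png",cv2.resize(im[195:270,240:340],None,fx=8,fy=8,interpolation=cv2.INTER_CUBIC))
```

```text
[432.7  92.8  23. ] 45.55112358472655 [ 0.  -0.3  1.8] [0.1 0.1 0.1] 3.05
```

View pics/g.png

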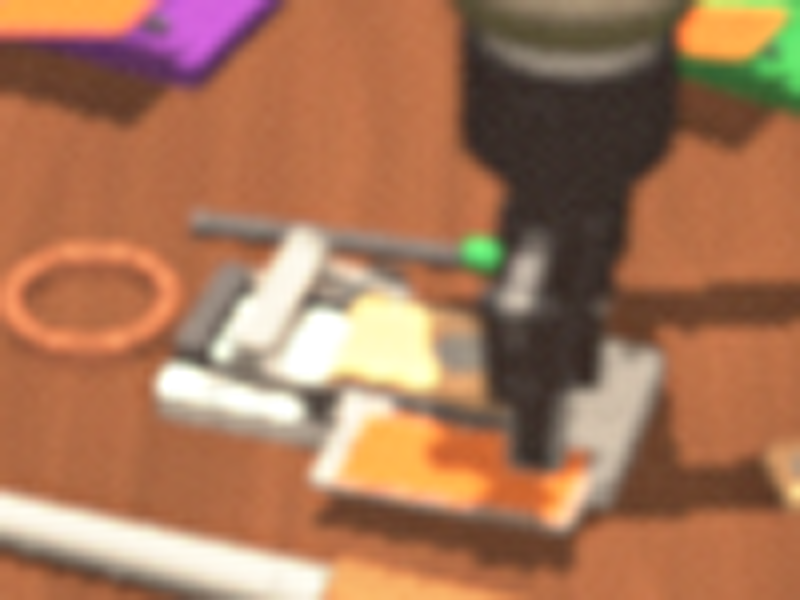

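Run:
```python
from h import *
th=np.radians(-15.3);c,s=np.cos(th),np.sin(th);o=np.array([506,42.])
def w(x,y,z): return np.array([o[0]+c*x-s*y,o[1]+s*x+c*y,z])
for a in(0,.1,.2,.28,.34):
    b=.28-a
    q=[]
    for x,y in((-105,82),(-10,82)):
        q.append((proj("side",w(x*np.cos(b)-1*np.sin(b)*0,y,21-x*np.sin(b)+1))[0]-[240,195])*8)
    X,Z=26,9+8-6  # jaw top near front edge rel pivot: top z=15+8+9=32 ->+11
    q.append((proj("side",w(X*np.cos(a)-11*np.sin(a),-30,21+X*np.sin(a)+11*np.cos(a)))[0]-[240,195])*8)
    print(a,*[x.round() for x in q])
```

```text
0 [561. 461.] [311. 469.] [313. 259.]
0.1 [567. 485.] [312. 471.] [316. 255.]
0.2 [569. 509.] [312. 473.] [320. 250.]
0.28 [569. 527.] [312. 475.] [323. 247.]
0.34 [568. 541.] [312. 476.] [326. 245.]
```

The lever's rear corner is at crop (568,530), so the clip angle is about 0.27 rad (level) and the jaw is up. I'll go down 1 mm and push.

Call:
{"api": "step_arm", "payload": {
  "plan": [
    {"grip": 4.55, "tx": 0, "ty": 0, "tz": 0.1, "ax": 0, "ay": 0, "az": 0},
    {"grip": 4.55, "tx": -0.4, "ty": 0, "tz": 0, "ax": 0, "ay": 0, "az": 0},
    {"grip": 4.55, "tx": -0.4, "ty": 0, "tz": 0, "ax": 0, "ay": 0, "az": 0},
    {"grip": 4.55, "tx": -0.4, "ty": 0, "tz": 0, "ax": 0, "ay": 0, "az": 0},
    {"grip": 4.55, "tx": -0.4, "ty": 0, "tz": 0, "ax": 0, "ay": 0, "az": 0},
    {"grip": 4.55, "tx": -0.4, "ty": 0, "tz": 0, "ax": 0, "ay": 0, "az": 0},
    {"grip": 4.55, "tx": 0, "ty": 0, "tz": 0, "ax": 0, "ay": 0, "az": 0}
  ]
}}

```text
time: 3.68
tool_pos: [453.3, 87.2, 22.6]
tcp_rot: [180.0, 0.1, 164.7]
ft_force: [0.8, -0.4, 2.4]
finger_gap: 45.5
```

```bash
cat > look.py <<'E'
from h import *
import sys
k=sys.argv[1]
s=sense();print(s["tool_pos"],s["finger_gap"],s["ft_force"],s["wrist_torque"],s["time"])
print(fix(s["tool_pos"],np.array([505.5,40]),np.radians(-15.3)))
im=snapshot("side")[:,:,::-1].copy()
cv2.imwrite(f"pics/{k}.png",cv2.resize(im[195:270,240:340],None,fx=8,fy=8,interpolation=cv2.INTER_CUBIC))
E
python3 look.py p1
```

```text
[453.3  87.2  22.6] 45.455995467005735 [ 0.8 -0.4  2.4] [-0.  -0.1 -0. ] 3.6833
[[-62.8  31.8]]
```

View pics/p1.png

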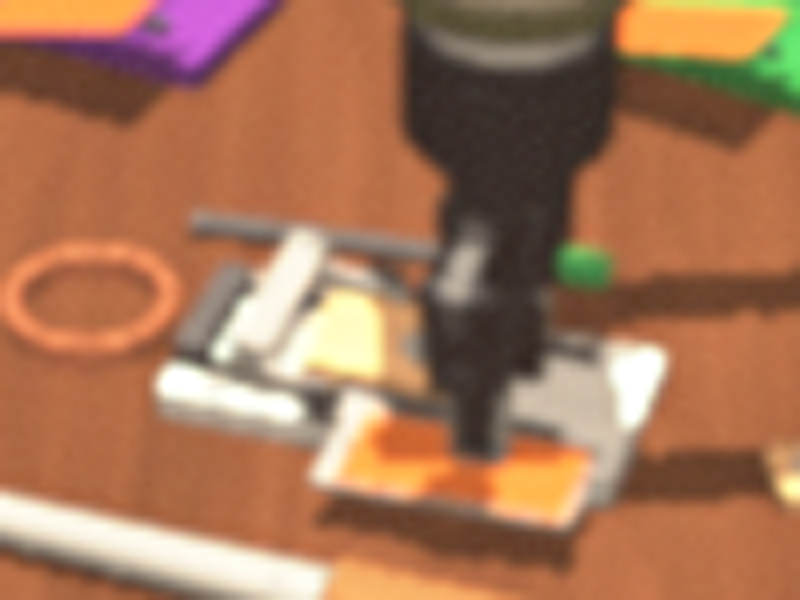

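The holder is sliding and its front is just before the jaw. The jaw is still up, with the lever corner at (568,525). I'll press 1 mm more and keep pushing.

Call:
{"api": "step_arm", "payload": {
  "plan": [
    {"grip": 4.55, "tx": 0, "ty": 0, "tz": 0.1, "ax": 0, "ay": 0, "az": 0},
    {"grip": 4.55, "tx": -0.4, "ty": 0, "tz": 0, "ax": 0, "ay": 0, "az": 0},
    {"grip": 4.55, "tx": -0.4, "ty": 0, "tz": 0, "ax": 0, "ay": 0, "az": 0},
    {"grip": 4.55, "tx": -0.4, "ty": 0, "tz": 0, "ax": 0, "ay": 0, "az": 0},
    {"grip": 4.55, "tx": -0.4, "ty": 0, "tz": 0, "ax": 0, "ay": 0, "az": 0},
    {"grip": 4.55, "tx": -0.4, "ty": 0, "tz": 0.05, "ax": 0, "ay": 0, "az": 0},
    {"grip": 4.55, "tx": 0, "ty": 0, "tz": 0, "ax": 0, "ay": 0, "az": 0}
  ]
}}

```text
time: 4.32
tool_pos: [472.4, 82.0, 20.9]
tcp_rot: [180.0, 0.0, 164.7]
ft_force: [-0.4, 0.3, 2.0]
finger_gap: 45.6
```

```bash
python3 look.py p2
```

```text
[472.4  82.   20.9] 45.61596267718661 [-0.4  0.3  2. ] [0.1 0.  0. ] 4.3167
[[-43.   31.8]]
```

View pics/p2.png

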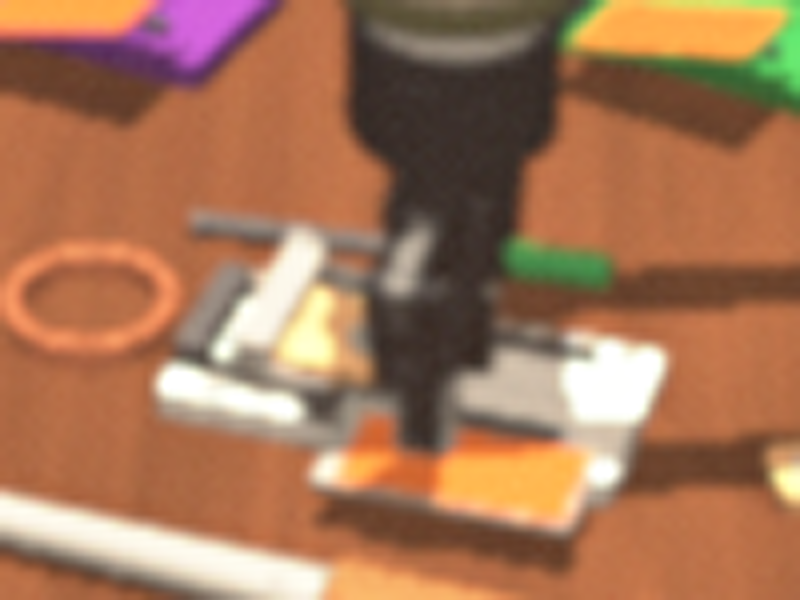

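The holder is going under the jaw and the lever is level. About 13 mm remain, so I'll slow down and watch the force.

Call:
{"api": "step_arm", "payload": {
  "plan": [
    {"grip": 4.55, "tx": -0.3, "ty": 0, "tz": 0, "ax": 0, "ay": 0, "az": 0},
    {"grip": 4.55, "tx": -0.3, "ty": 0, "tz": 0.05, "ax": 0, "ay": 0, "az": 0},
    {"grip": 4.55, "tx": -0.3, "ty": 0, "tz": 0, "ax": 0, "ay": 0, "az": 0},
    {"grip": 4.55, "tx": 0, "ty": 0, "tz": 0, "ax": 0, "ay": 0, "az": 0}
  ]
}}

```text
time: 4.7
tool_pos: [480.7, 79.7, 20.4]
tcp_rot: [180.0, 0.0, 164.7]
ft_force: [-1.8, 0.2, 5.2]
finger_gap: 45.5
```

Call:
{"api": "step_arm", "payload": {
  "plan": [
    {"grip": 4.55, "tx": -0.15, "ty": 0, "tz": 0, "ax": 0, "ay": 0, "az": 0},
    {"grip": 4.55, "tx": -0.15, "ty": 0, "tz": 0, "ax": 0, "ay": 0, "az": 0},
    {"grip": 4.55, "tx": 0, "ty": 0, "tz": 0, "ax": 0, "ay": 0, "az": 0}
  ]
}}

```text
time: 4.95
tool_pos: [483.2, 79.0, 20.3]
tcp_rot: [180.0, -0.0, 164.7]
ft_force: [-3.6, 1.2, 4.6]
finger_gap: 45.4
```

```bash
python3 look.py p3
```

```text
[483.2  79.   20.3] 45.387251513555775 [-3.6  1.2  4.6] [0.3 0.4 0.1] 4.95
[[-31.8  31.8]]
```

View pics/p3.png

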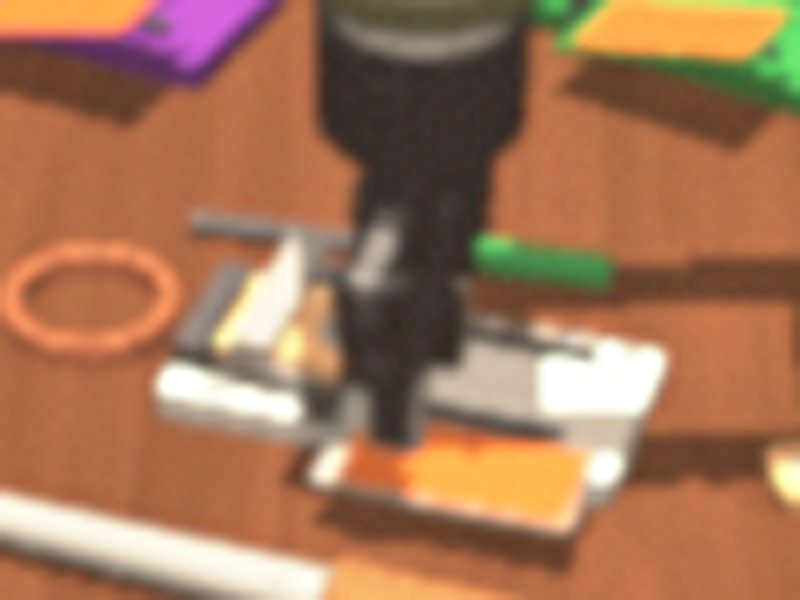

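The holder's front has come through beyond the jaw, at about (230,320). It looks close to the stop and the force is beginning to rise. I'll push on until contact is firm.

Call:
{"api": "step_arm", "payload": {
  "plan": [
    {"grip": 4.55, "tx": -0.1, "ty": 0, "tz": 0, "ax": 0, "ay": 0, "az": 0},
    {"grip": 4.55, "tx": -0.1, "ty": 0, "tz": 0, "ax": 0, "ay": 0, "az": 0},
    {"grip": 4.55, "tx": 0, "ty": 0, "tz": 0, "ax": 0, "ay": 0, "az": 0}
  ]
}}

```text
time: 5.25
tool_pos: [485.0, 78.5, 20.3]
tcp_rot: [180.0, -0.0, 164.7]
ft_force: [-3.1, -0.1, 5.1]
finger_gap: 45.6
```

Call:
{"api": "step_arm", "payload": {
  "plan": [
    {"grip": 4.55, "tx": -0.1, "ty": 0, "tz": 0, "ax": 0, "ay": 0, "az": 0},
    {"grip": 4.55, "tx": 0, "ty": 0, "tz": 0, "ax": 0, "ay": 0, "az": 0}
  ]
}}

```text
time: 5.42
tool_pos: [485.8, 78.3, 20.3]
tcp_rot: [-180.0, -0.0, 164.7]
ft_force: [-4.7, 0.1, 6.2]
finger_gap: 45.2
```

Call:
{"api": "step_arm", "payload": {
  "plan": [
    {"grip": 4.55, "tx": -0.1, "ty": 0, "tz": 0, "ax": 0, "ay": 0, "az": 0},
    {"grip": 4.55, "tx": 0, "ty": 0, "tz": 0, "ax": 0, "ay": 0, "az": 0}
  ]
}}

```text
time: 5.58
tool_pos: [486.0, 78.2, 20.1]
tcp_rot: [-180.0, -0.1, 164.7]
ft_force: [-7.4, 1.8, 8.0]
finger_gap: 45.5
```

Call:
{"api": "step_arm", "payload": {
  "plan": [
    {"grip": 4.55, "tx": -0.1, "ty": 0, "tz": 0, "ax": 0, "ay": 0, "az": 0},
    {"grip": 4.55, "tx": 0, "ty": 0, "tz": 0, "ax": 0, "ay": 0, "az": 0}
  ]
}}

```text
time: 5.75
tool_pos: [486.2, 78.1, 19.9]
tcp_rot: [-180.0, -0.2, 164.7]
ft_force: [-10.5, 3.3, 11.5]
finger_gap: 45.5
```

```bash
python3 look.py p4
```

```text
[486.2  78.1  19.9] 45.53309468332931 [-10.5   3.3  11.5] [ 0.5  1.8 -0.2] 5.75
[[-28.7  31.7]]
```

View pics/p4.png

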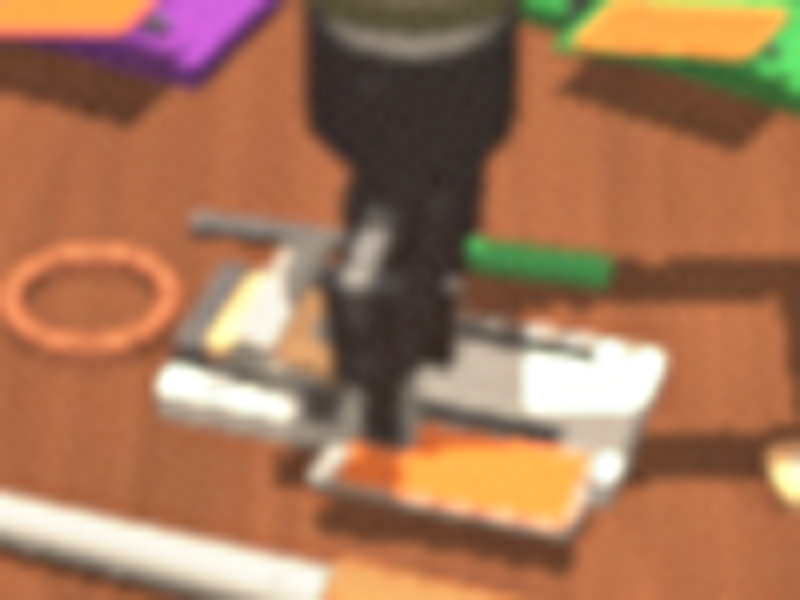

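The TCP has stopped advancing and the push force rose to about 11 N. The holder's front lies against the dark stop at (215,330), so it is home. I'll back off a few mm so friction doesn't lift the holder, with the lever still down, then rise gently.

Call:
{"api": "step_arm", "payload": {
  "plan": [
    {"grip": 4.55, "tx": 0.2, "ty": 0, "tz": 0, "ax": 0, "ay": 0, "az": 0},
    {"grip": 4.55, "tx": 0.3, "ty": 0, "tz": 0, "ax": 0, "ay": 0, "az": 0},
    {"grip": 4.55, "tx": 0.1, "ty": 0, "tz": 0, "ax": 0, "ay": 0, "az": 0},
    {"grip": 4.55, "tx": 0, "ty": 0, "tz": 0, "ax": 0, "ay": 0, "az": 0}
  ]
}}

```text
time: 6.13
tool_pos: [483.4, 79.2, 21.1]
tcp_rot: [180.0, 0.2, 164.7]
ft_force: [3.4, -1.3, 4.6]
finger_gap: 45.5
```

```bash
python3 look.py p5
```

```text
[483.4  79.2  21.1] 45.484047194267916 [ 3.4 -1.3  4.6] [-0.  -0.5 -0.1] 6.1333
[[-31.7  32. ]]
```

View pics/p5.png

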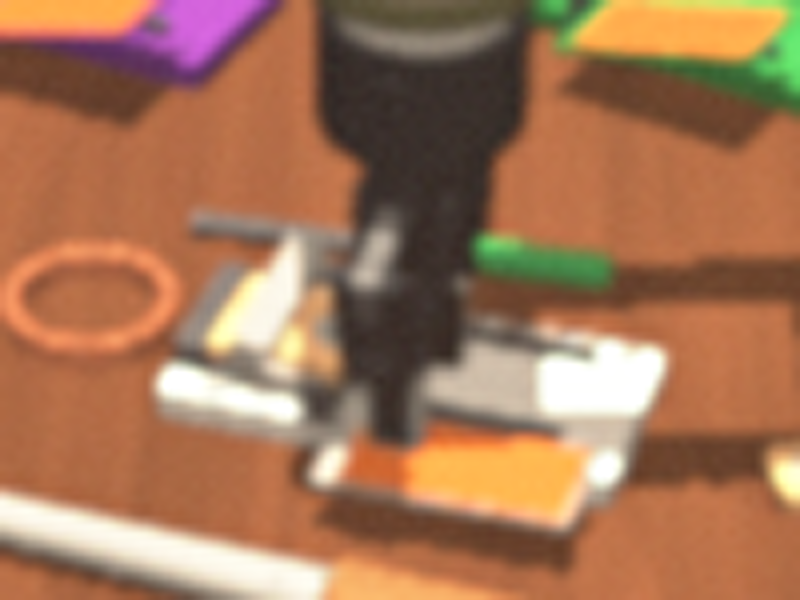

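The holder stayed at the stop and the finger is clear behind it. Raising now to release the lever.

Call:
{"api": "step_arm", "payload": {
  "plan": [
    {"grip": 4.55, "tx": 0, "ty": 0, "tz": -0.2, "ax": 0, "ay": 0, "az": 0},
    {"grip": 4.55, "tx": 0, "ty": 0, "tz": -0.2, "ax": 0, "ay": 0, "az": 0},
    {"grip": 4.55, "tx": 0, "ty": 0, "tz": -0.2, "ax": 0, "ay": 0, "az": 0},
    {"grip": 4.55, "tx": 0, "ty": 0, "tz": -0.2, "ax": 0, "ay": 0, "az": 0},
    {"grip": 4.55, "tx": 0, "ty": 0, "tz": -0.4, "ax": 0, "ay": 0, "az": 0},
    {"grip": 4.55, "tx": 0, "ty": 0, "tz": -0.8, "ax": 0, "ay": 0, "az": 0},
    {"grip": 4.55, "tx": 0, "ty": 0, "tz": -1.5, "ax": 0, "ay": 0, "az": 0},
    {"grip": 4.55, "tx": 0, "ty": 0, "tz": -2.5, "ax": 0, "ay": 0, "az": 0}
  ]
}}

```text
time: 6.85
tool_pos: [479.5, 79.2, 78.6]
tcp_rot: [-179.9, -0.3, 164.7]
ft_force: [0.0, 0.6, -0.6]
finger_gap: 45.9
```

Call:
{"api": "step_arm", "payload": {
  "plan": [
    {"grip": 4.55, "tx": 0, "ty": 0, "tz": -3, "ax": 0, "ay": 0, "az": 0},
    {"grip": 4.55, "tx": 1, "ty": 0, "tz": -3, "ax": 0, "ay": 0, "az": 0},
    {"grip": 4.55, "tx": 2, "ty": 2, "tz": -3, "ax": 0, "ay": 0, "az": 0},
    {"grip": 4.55, "tx": 2, "ty": 3, "tz": -2, "ax": 0, "ay": 0, "az": 0},
    {"grip": 4.55, "tx": 2, "ty": 3, "tz": 0, "ax": 0, "ay": 0, "az": 0},
    {"grip": 4.55, "tx": 1, "ty": 3, "tz": 0, "ax": 0, "ay": 0, "az": 0},
    {"grip": 4.55, "tx": 1, "ty": 3, "tz": 0, "ax": 0, "ay": 0, "az": 0},
    {"grip": 4.55, "tx": 1, "ty": 3, "tz": 0, "ax": 0, "ay": 0, "az": 0}
  ]
}}

```text
time: 7.52
tool_pos: [429.8, 271.2, 191.2]
tcp_rot: [180.0, 0.0, 164.7]
ft_force: [-0.3, -0.7, 0.7]
finger_gap: 45.6
```

Call:
{"api": "step_arm", "payload": {
  "plan": [
    {"grip": 4.55, "tx": 1, "ty": 3, "tz": 0, "ax": 0, "ay": 0, "az": 0},
    {"grip": 4.55, "tx": 1, "ty": 3, "tz": 0, "ax": 0, "ay": 0, "az": 0},
    {"grip": 4.55, "tx": 1, "ty": 3, "tz": 0, "ax": 0, "ay": 0, "az": 0},
    {"grip": 4.55, "tx": 1, "ty": 3, "tz": 0, "ax": 0, "ay": 0, "az": 0},
    {"grip": 4.55, "tx": 1, "ty": 3, "tz": 0, "ax": 0, "ay": 0, "az": 0},
    {"grip": 4.55, "tx": 1, "ty": 3, "tz": 0, "ax": 0, "ay": 0, "az": 0},
    {"grip": 4.55, "tx": 0, "ty": 0, "tz": 0, "ax": 0, "ay": 0, "az": 0}
  ]
}}

```text
time: 8.1
tool_pos: [418.3, 463.6, 189.9]
tcp_rot: [180.0, -0.1, 164.9]
ft_force: [0.5, 0.8, 0.2]
finger_gap: 45.6
```

```bash
python3 look.py z1
python3 - <<'E'
from h import *
im=snapshot("top")[:,:,::-1].copy();cv2.imwrite("pics/topz.png",im)
cv2.imwrite("pics/z2.png",cv2.resize(im[170:260,190:310],None,fx=6.5,fy=6.5,interpolation=cv2.INTER_CUBIC))
E
```

```text
[418.3 463.6 189.9] 45.570572853637415 [0.5 0.8 0.2] [-0. -0. -0.] 8.1
[[-195.9  385.5]]
```

View pics/z1.png

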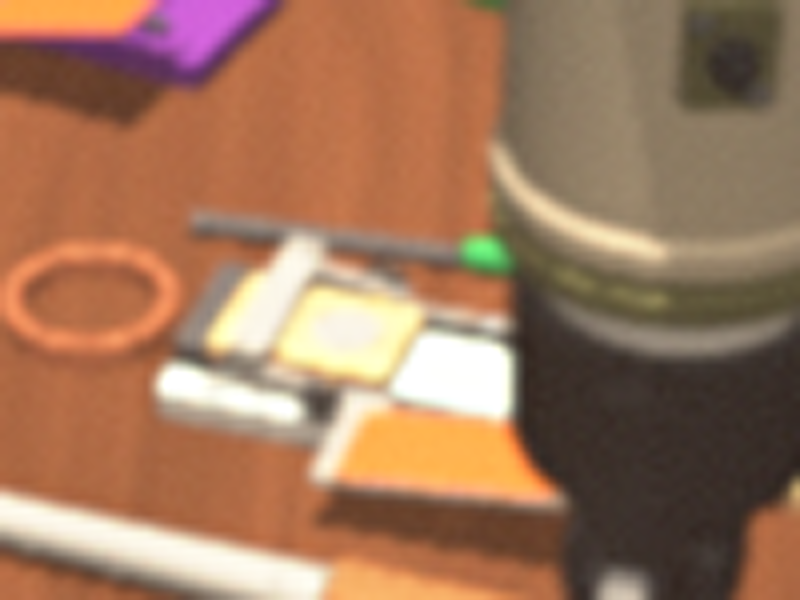

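View pics/z2.png

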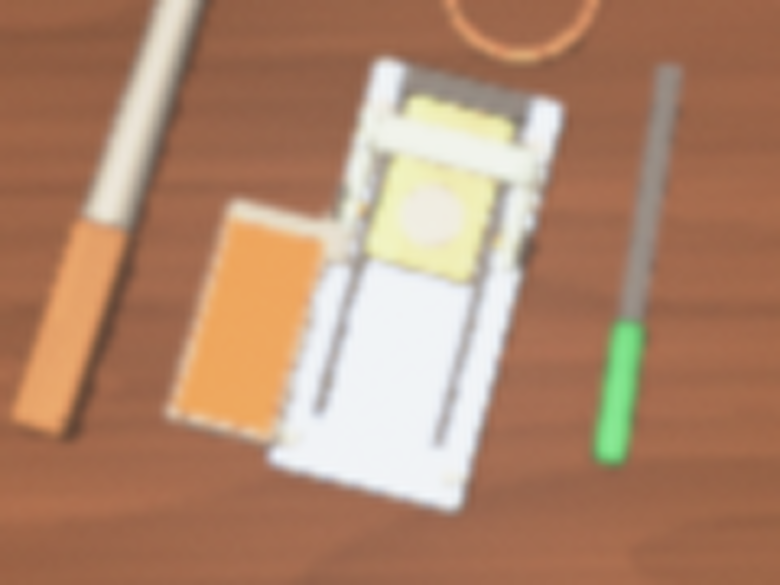

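The top view shows the holder touching the dark stop at about (460,105), with the jaw bar across it and the other things in place. I'll check the rear edge numerically and hand in.

Run:
```python
from h import *
o=np.array([505.4,38.2]);th=np.radians(-15.28)
u=lambda p:(np.array(p)+.5)/6.5-.5+[190,170]
print(fix(ray("top",u([(366,257),(470,283)]),27),o,th), fix(ray("top",u([(408,93),(515,118)]),27),o,th))
a=cv2.imread("pics/top0.png").astype(int);b=cv2.imread("pics/topz.png").astype(int)
d=np.abs(a-b).max(2);print([ (n,d[r0:r1,c0:c1].max()) for n,r0,r1,c0,c1 in(("mandrel",130,240,190,216),("file",178,243,281,298),("bangle",153,178,255,285),("small",260,285,230,250))])
s=sense();print(s["qd"],s["ft_force"]); hand_in()
```

```text
[[-19.9  22.2]
 [-20.1 -21.9]] [[ 50.9  22.6]
 [ 51.4 -23. ]]
[('mandrel', np.int64(39)), ('file', np.int64(4)), ('bangle', np.int64(4)), ('small', np.int64(4))]
[-2.  -1.9  1.8 -0.5 -0.1 -0.3] [ 0.   0.5 -0.3]
the job is handed in; nothing more can be done
```

The job is handed in: the holder is home against the stop with the jaw clamped on it, and the arm is clear. It took about 8 s of the 32 s.

**What I did:** One fingertip pressed the orange lever level, which lifted the jaw. The other pushed the holder under the jaw until the tool stopped moving and the push force rose to about 11 N. I backed off about 3 mm with the lever still down, rose gently so the jaw closed, and moved away.

**Final checks:**
- **Holder position:** in the top view its front edge is at fixture x ≈ 51 mm, against the stop face at 51. Its rear edge is at about -20, against an expected -19, which is within the calibration error.
- **Clamping:** the jaw bar lies across the holder, and the wrist force is about zero.
- **Other things on the bench:** the file, the bangle and the small spare holder are unchanged between the first and last pictures. I didn't compare the mallet, ring cone, polish jar or dapping block, which the fingers never came near.

**Not settled or in disagreement:**
- **Mandrel:** the patch of picture around it changed by up to 39 grey levels. I put this down to the arm's shadow or edge pixels, because the fingers passed well clear of it and it looks to be in the same place. I didn't check that patch further.
- **Side camera:** it placed the fixture about 3–5 mm higher in y than the top camera. I worked with a value between the two.

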